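# Start a watch leak test and hold the bell down

### The job

Take the watch without a strap out of the dark tray, lay it dial up in the middle of the round rubber rest of the leak tester and let go of it, then lift the clear bell by its knob and set it over the watch into the tester's sprung ring. Press the bell straight down until the ring is fully home on its stop, firmly but without forcing it, and finish while still holding the bell pressed down with the gripper. Leave all the other things on the desk and in the tray where they are.

Things in the scene. Friction and masses are not known exactly. Their poses are not given: they have to be found in the camera images.
- watch_head: steel wristwatch head, no strap, white dial up: round case 40 mm across, 11 mm thick, 75 g, lying in the tray. Origin: centre of its underside; z up out of the dial, x towards 12 o'clock. Lugs at 12 and 6 o'clock reach x = +-23.5 mm (each pair 25 mm wide, z 1 to 8 mm): grip it across them, along x (47 mm). The crown sticks out to y = -23.5 mm.
- tray: dark open jewellery tray with a black pad, 200 x 200 mm, rim 16 mm high, fixed to the desk. Origin at the centre of its underside; its inner floor is 5 mm above the desk and the watch lies on it.
- tester: watch leak tester, a white bench instrument fixed to the desk: housing 170 mm wide (y), from x = -116 mm (sloping panel with display, facing its -x) to x = +85 mm, 80 mm high. Origin on the desk under the vertical axis of its round chamber, which carries rest and ring.
- rest_top (a point): centre of the flat top of the watch rest: a rubber-topped disc 46 mm across, fixed on the chamber axis, 118 mm above the desk. It stands 8 mm above the lip of the released ring; the watch's underside lies on it.
- ring_seat (a point): centre of the seat of the sprung aluminium ring around the rest: a flat annulus (inner diameter 66 mm) for the bell's rim, inside a lip of 92 mm inner diameter that rises 9 mm above the seat and flares to 96 mm at its top. 101 mm above the desk when released; moves down with the ring.
- seal_ring (a joint): downward travel of the sprung ring, in m: 0 released (up), 0.012 fully home on its rigid stop. Its spring needs about 5 N to begin to move and about 11 N at the stop, so the weight of the bell does not move it, and it springs back up when not held.
- bell: clear bell (dome) with an aluminium rim and a black knob, open below, starting upright on the desk: rim 87 mm outer diameter, inside 77 mm across and 60 mm high, 109 mm high overall, about 0.2 kg. Origin at the centre of its open rim, z up.
- bell_knob (a point): middle of the bell's knob, 97 mm above its rim: an upright black cylinder 28 mm in diameter, from 87 to 106 mm above the rim, on a narrower neck above the dome (dome top at 79 mm).
- bracelet_watch: watch with its closed metal bracelet, lying on its side in the tray, about 60 x 70 mm, 34 mm high (origin at the centre of its underside); to be left alone
- bangle: brass-coloured bangle lying in the tray, 68 mm across, 8 mm high (origin at the centre of its underside); to be left alone
- loupe: silver eye loupe standing on the desk, 32 mm across, 30 mm high (origin at the centre of its underside); to be left alone
- stamp_a: self-inking stamp, 50 x 28 mm, 72 mm high (origin at the centre of its underside); to be left alone
- stamp_b: second self-inking stamp, 50 x 28 mm, 72 mm high (origin at the centre of its underside); to be left alone
- ring_box: closed dark ring box, 50 x 50 x 40 mm (origin at the centre of its underside); to be left alone
- paper_cup: paper cup, 72 mm across the rim, 85 mm high (origin at the centre of its underside); to be left alone
- screwdriver: small screwdriver lying on the desk nearest the robot, 130 mm long, handle to its -x (origin at the centre of its underside); to be left alone

How it is judged (in metres and radians):
On the way, in this order (a step that is already met when the one before it is completed fails the run):
1. the watch lies dial up on the rest, let go (horizontal distance between watch_head and rest_top below 0.01 m and z of watch_head in the frame of rest_top between -0.003 and 0.004 m and angle between watch_head's own z axis and vertical below 0.12 rad and contact force between the fingers and watch_head below 0.1 N and linear speed of watch_head below 0.02 m/s), for 0.2 s.
2. the bell stands in the sprung ring over the watch (horizontal distance between bell and ring_seat below 0.004 m and z of bell in the frame of ring_seat between -0.003 and 0.003 m and angle between bell's own z axis and vertical below 0.05 rad), for 0.1 s.
At the end, for the whole second after the job is handed in: the watch lies dial up on the rest (within 10 mm of its centre), the bell stands in the sprung ring (within 4 mm, upright, rim on the seat) and the fingers hold it pressed down so that the ring is home (at least 10.5 of its 12 mm) (all of step 2 and horizontal distance between watch_head and rest_top below 0.01 m and z of watch_head in the frame of rest_top between -0.003 and 0.004 m and angle between watch_head's own z axis and vertical below 0.12 rad and value of joint seal_ring above 0.0105 m and linear speed of bell below 0.01 m/s and contact force between the fingers and bell above 2 N and contact force between bell and tester above 6 N); the arm keeps its last pose, push and grip.
It fails at once if another thing on the desk or in the tray was moved by more than 20 mm (distance of any of bracelet_watch, bangle, loupe, stamp_a, stamp_b, ring_box, paper_cup, screwdriver from where it was at the start of the episode above 0.02 m).
It fails at once if the bell was forced: pressed on the tester with more than 80 N (contact force between bell and tester above 80 N).
It also fails if it takes over 56 s, if anything falls off the work surface, if the arm or the gripper's body presses on something with over 40 N, if the wrist force passes 120 N, or if a joint passes its speed limit or range.

### The arm

A 6-joint arm with a two-finger parallel gripper is mounted at the origin on the work surface. World frame = base frame: x ahead of the robot, y to its left, z up, the work surface at z = 0. Lengths are in mm, angles in rad, forces in N, time in s.
With the tool pointing down it reaches from about 350 to 975 mm from the base axis. Payload 7.1 kg.
Tool frame: the origin (TCP) lies on the front face of the gripper's body, between the roots of the fingers; the fingertips stand 80 mm ahead of it and the grasp point (between the pads) lies 61 mm ahead of it (env.tips_ahead is the distance from the TCP to the fingertips, in mm); z points along the fingers, y is the direction in which the jaws open and shut (so a half turn about z gives the same grasp; the last joint's range is limited). The gripper opens to 88 mm and grips with 3 to 60 N. Pads are 20 mm wide; open, the fingers measure 115 mm over their backs; the gripper's body (75 mm by 178 mm) begins 61 mm behind the grasp point.
Start: joints at [1.167, 0.423, 1.63, -0, 1.089, -0.019], TCP at [234.577, 579.292, 302.675] pointing down, gripper open.
Joint ranges: [-3, 3], [-0.9, 2.11], [0.09, 2.58], [-1.31, 4.45], [0.11, 2.69], [-2.54, 2.54]. Speed limits (rad/s): [2.39, 2.39, 3.01, 3.14, 3.14, 3.14].

### API

Orientations are given as a unit quaternion [x, y, z, w].
In Python, from station import env, set_gripper, viewer, workorder gives the robot as it stands. Calls block until the motion is done:
- env.reach(position, orientation): joint-space move of the TCP to a pose.
- env.move_l(position, rot=None, rate=150, f_stop=None): straight line of the TCP; rot=None keeps the orientation; rate is the mean speed in mm/s. With f_stop (N) it stops when the force on the tool has changed by that much, and returns True; else False.
- env.move_joints(angles): joint-space move.
- set_gripper(opening): finger opening in mm; the grip force is fixed at half the most; returns when the fingers have stopped.
- env.hold(seconds).
- env.ik(position, orientation): joint angles nearest the present ones, or None.
- env.read_state(): the state.
- viewer.camera(name): name is "scene" or "top" or "wrist"; returns the picture (400x640x3 uint8, blue, green, red); there is no depth.
- viewer.camera_params(name): a dict with "fx", "fy", "cx", "cy" (pixels), "dist" ([k1, k2, p1, p2, k3] as OpenCV has them; the pictures are not rectified), "pose" (4x4, takes a point from camera to world coordinates); the wrist camera has in their place "tool_from_camera" (4x4, takes a point from camera to tool coordinates, whose origin is the TCP and whose axes are the flange's). Camera axes: x right, y up, looking along -z (the intrinsics and any distortion apply to the point x, -y, -z); pixel columns grow to the right and rows downward; lengths in mm; the calibration is good to about 2 mm. A picture is of the moment at which its call begins: read the wrist's pose just before it. camera_params takes no time and is no camera call.
A pose or a line that the arm cannot do raises env.IKError and nothing moves.
- workorder.sign_off(): hands the job in, once; it reports no verdict.
The state is a dict: "time_s": time; "qpos": joint angles; "dq": joint speeds; "tau": joint torques, N m; "tool_pos": TCP position; "orientation": TCP orientation; "force": force on the tool from outside, world axes, zero at the start; "wrist_torque": the same for the moment, N m; "width": finger opening in mm.
Only numpy, scipy, OpenCV 4.12 (cv2) and the standard library are available. Lean on these libraries where they do the work, as an engineer would, in place of code of your own. Each camera call takes 0.05 s, during which the arm holds its last target. There are 200 camera calls.

## Working session

There is one attempt and no reset: what is moved stays moved. The work goes in short steps, each a Python script; the robot and the scene stay as the last script left them, time stands still between calls to the robot, and variables do not carry over. Pictures are saved under pics/ and viewed, about 8 in all and at most 12, crops included, and the job is handed in when it is done.

```bash
ls; mkdir -p pics
python3 - <<'E'
from station import env, set_gripper, viewer, workorder
import cv2,numpy as np
np.set_printoptions(precision=4,suppress=True)
for n in ("scene","top"):
    cv2.imwrite(f"pics/{n}0.png",viewer.camera(n)); print(n,viewer.camera_params(n))
print(viewer.camera_params("wrist")); print(env.read_state())
E
```

```text
pics
scene {'fx': 391.3607968207734, 'fy': 391.3607968207734, 'cx': 325.0143967388242, 'cy': 201.18647801126204, 'dist': array([-0.0092,  0.    ,  0.    ,  0.    ,  0.    ]), 'pose': array([[  -0.3571,   -0.5781,    0.7337, 1147.3088],
       [   0.9341,   -0.22  ,    0.2814,  270.4393],
       [  -0.0013,    0.7858,    0.6185,  590.5666],
       [   0.    ,    0.    ,    0.    ,    1.    ]])}
top {'fx': 387.75121520415377, 'fy': 387.75121520415377, 'cx': 314.83012621626506, 'cy': 197.3499715083958, 'dist': array([-0.0174,  0.    ,  0.    ,  0.    ,  0.    ]), 'pose': array([[   0.0006,    0.996 ,   -0.0894,  450.769 ],
       [  -0.9997,    0.0026,    0.023 ,   38.6296],
       [   0.0231,    0.0894,    0.9957, 1110.0342],
       [   0.    ,    0.    ,    0.    ,    1.    ]])}
{'fx': 333.4257383428912, 'fy': 333.4257383428912, 'cx': 320.4230347551598, 'cy': 197.8818110153903, 'dist': array([-0.0486,  0.    ,  0.    ,  0.    ,  0.    ]), 'tool_from_camera': array([[  0.0004,   0.957 ,   0.2902,  80.1678],
       [  1.    ,  -0.0002,  -0.0006,   1.4991],
       [ -0.0006,   0.2902,  -0.957 , -81.8985],
       [  0.    ,   0.    ,   0.    ,   1.    ]])}
{'time_s': 0.1, 'qpos': array([ 1.167 ,  0.4238,  1.6306, -0.    ,  1.0886, -0.019 ]), 'dq': array([ 0.0005, -0.002 , -0.0022, -0.0002, -0.0003, -0.0003]), 'tau': array([ -0.0002, -54.5612, -27.4325,   0.0644,   0.0189,  -0.    ]), 'tool_pos': array([234.4424, 578.9324, 301.9757]), 'orientation': array([ 0.1912,  0.9815, -0.0007, -0.0001]), 'force': array([ 0.7737, -0.38  ,  0.0946]), 'wrist_torque': array([-0.0028,  0.0639, -0.0345]), 'width': 87.70480962350685}
```

View pics/scene0.png

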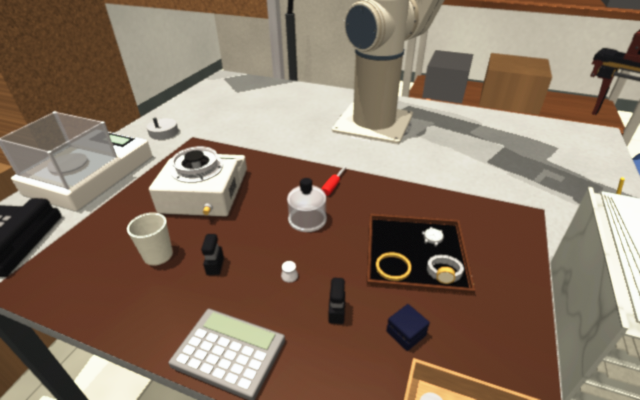

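View pics/top0.png

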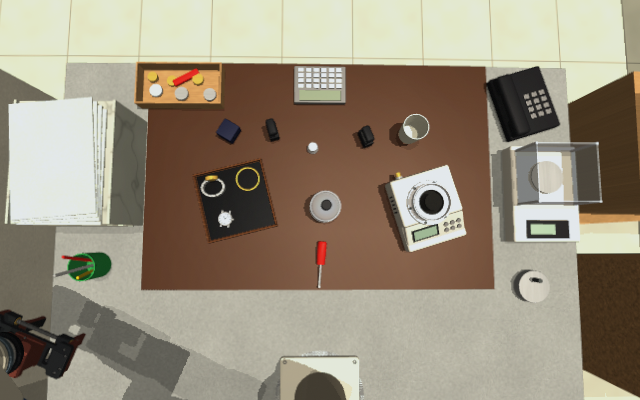

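The scene view shows the tester at the left, bell in the middle and tray at the right. In the top view the watch is at about (225,218), the bell knob at (326,205) and the rest at (431,202). I'll cast rays for coarse positions and take wrist views from above the watch.

```bash
cat > h.py <<'E'
from station import env, set_gripper, viewer, workorder
import cv2,numpy as np
from scipy.spatial.transform import Rotation as R
np.set_printoptions(precision=3,suppress=True)
def quat(a):  # tool down, jaw axis (tool y) at azimuth a
    c,s=np.cos(a),np.sin(a)
    return R.from_matrix(np.array([[-s,c,0],[c,s,0],[0,0,-1.]])).as_quat()
def shot(n,fn=None):
    st=env.read_state(); im=viewer.camera(n); p=dict(viewer.camera_params(n))
    if n=="wrist":
        T=np.eye(4); T[:3,:3]=R.from_quat(st["orientation"]).as_matrix(); T[:3,3]=st["tool_pos"]
        p["pose"]=T@p["tool_from_camera"]
    if fn: cv2.imwrite("pics/"+fn,im); np.save("pics/"+fn+".npy",p["pose"])
    return im,p
def ray(p,uv):
    K=np.array([[p["fx"],0,p["cx"]],[0,p["fy"],p["cy"]],[0,0,1]])
    x,y=cv2.undistortPoints(np.array([[uv]],float),K,p["dist"])[0,0]
    return p["pose"][:3,3],p["pose"][:3,:3]@np.array([x,-y,-1])
def on_z(p,uv,z):
    o,d=ray(p,uv); return o+d*(z-o[2])/d[2]
E
python3 - <<'E'
from h import *
p=viewer.camera_params("top")
for n,uv,z in (("watch",(225,218),16),("knob",(326,205),97),("rest",(431,202),118),("rim_bell",(324,207),70)): print(n,on_z(p,uv,z))
w=on_z(p,(225,218),16)
for a in (0,1.57,.6,-.6,2.2): 
  for q in [env.ik([w[0],w[1],250],quat(a)),env.ik([w[0],w[1],250],quat(a+np.pi))]: print(a,q)
E
```

```text
watch [490.16  265.624  16.   ]
knob [521.712 -14.061  97.   ]
rest [ 528.59  -285.096  118.   ]
rim_bell [518.201 -10.071  70.   ]
0 [ 0.475  0.393  1.821 -0.     0.928  0.475]
0 None
1.57 [ 0.475  0.393  1.821 -0.     0.928 -1.095]
1.57 [ 0.475  0.393  1.821 -0.     0.928  2.047]
0.6 [ 0.475  0.393  1.821 -0.     0.928 -0.125]
0.6 None
-0.6 [ 0.475  0.393  1.821 -0.     0.928  1.075]
-0.6 [ 0.475  0.393  1.821 -0.     0.928 -2.066]
2.2 [ 0.475  0.393  1.821 -0.     0.928 -1.725]
2.2 [ 0.475  0.393  1.821 -0.     0.928  1.417]
```

Run:
```python
from h import *
env.reach([490,266,180],quat(.3)); shot("wrist","w1.png"); print(env.read_state()["time_s"],env.read_state()["tool_pos"])
cv2.imwrite("pics/w1b.png",cv2.resize(cv2.imread("pics/w1.png"),None,fx=1.25,fy=1.25))
```

```text
1.7083 [489.918 267.063 180.399]
```

View pics/w1b.png

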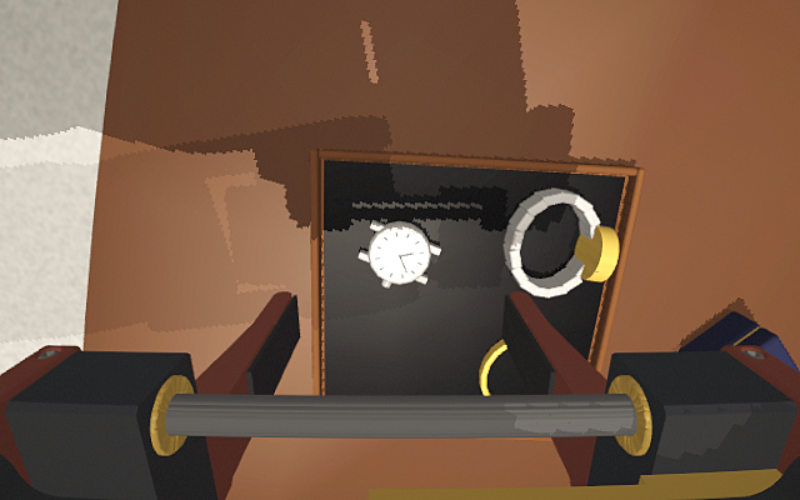

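The wrist view shows the watch at about (400,253) in the enlarged picture, with its crown towards (386,283) and lug pairs left and right. The watch is clear of the bracelet at (550,245). Next I'll measure it from the mask.

```bash
cat > watch.py <<'E'
from h import *
im=cv2.imread("pics/w1.png"); p=dict(viewer.camera_params("wrist")); p["pose"]=np.load("pics/w1.png.npy")
m=(im.min(2)>95).astype(np.uint8); m[:, :270]=0; m[:,372:]=0; m[:165]=0; m[245:]=0
n,l,s,c=cv2.connectedComponentsWithStats(m); k=1+s[1:,4].argmax(); m=(l==k).astype(np.uint8)
print(s[k],c[k])
core=cv2.morphologyEx(m,cv2.MORPH_OPEN,cv2.getStructuringElement(cv2.MORPH_ELLIPSE,(21,21)))
cnt=max(cv2.findContours(core,0,2)[0],key=cv2.contourArea); (u,v),r=cv2.minEnclosingCircle(cnt); M=cv2.moments(core,True); u,v=M['m10']/M['m00'],M['m01']/M['m00']
C=on_z(p,(u,v),14); print("centre",u,v,r,C)
ext=m&~cv2.dilate(core,np.ones((3,3),np.uint8))
n,l,s,c=cv2.connectedComponentsWithStats(ext)
for i in range(1,n):
    if s[i,4]>=5:
        q=on_z(p,c[i],13)-C; print(s[i,4],c[i],q[:2],np.hypot(*q[:2]),np.degrees(np.arctan2(q[1],q[0])))
for uv in ((257,150),(257,250)): print("wall",on_z(p,uv,16)-C)
E
python3 watch.py
```

```text
[ 286  176   67   55 2247] [318.837 202.318]
centre 319.1235 202.094 25.597949981689453 [489.137 269.43   14.   ]
46 [299.457 179.978] [-19.625  12.24 ] 23.129134418103185 148.04738629002046
43 [348.674 200.14 ] [21.714  8.093] 23.172899852551332 20.442172465643523
45 [289.444 204.267] [-21.65   -8.933] 23.42029454872662 -157.57955868690416
35 [338.771 223.657] [ 20.462 -12.922] 24.200721730026153 -32.27368649609156
23 [308.348 227.739] [ -1.778 -23.5  ] 23.5671734797508 -94.32709031287914
wall [-56.15   25.614   2.   ]
wall [-36.284 -53.343   2.   ]
```

```bash
cat >> h.py <<'E'
def look(t,z,a,fn):   # camera axis through point t
    off=80.2-.3032*(z+82-t[2])
    env.reach([t[0]+np.sin(a)*off,t[1]-np.cos(a)*off,z],quat(a)); env.hold(.3); return shot("wrist",fn)
E
python3 - <<'E'
from h import *
a=-.095
set_gripper(60)
env.reach([489.1,269.4,130],quat(a))
print(env.move_l([489.1,269.4,87],rate=60,f_stop=8),env.read_state()["tool_pos"])
set_gripper(40); s=env.read_state(); print(s["width"],s["time_s"],s["tool_pos"])
env.move_l([489.1,269.4,300],rate=200); s=env.read_state(); print(s["width"],s["force"],s["time_s"])
look([520,-12,97],300,0,"bell.png"); look([528.6,-285,118],300,0,"test.png"); print(env.read_state()["time_s"],env.read_state()["width"])
cv2.imwrite("pics/bt.png",cv2.resize(np.vstack([cv2.imread("pics/bell.png")[:300],cv2.imread("pics/test.png")[:300]]),(640,600)))
E
```

```text
False [489.22  269.46   87.031]
45.356033944852086 4.0833 [489.335 269.505  87.343]
45.526774181598235 [ 0.347 -0.479 -1.1  ] 5.3
8.1583 45.34280606895071
```

View pics/bt.png

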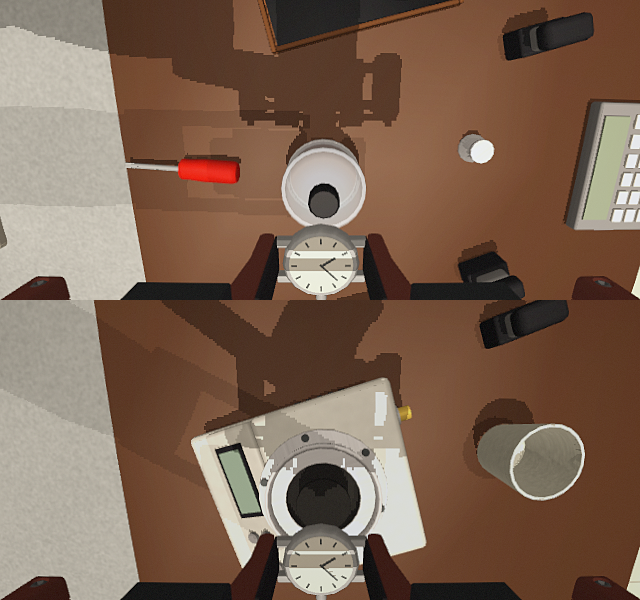

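The bell knob shows at (324,200). The watch is held level and square, and the rest is at about (323,197), partly hidden by the watch. I'll shift the view for a clean look at the chamber.

Run:
```python
from h import *
look([528.6,-335,118],300,0,"test2.png")
im=cv2.imread("pics/test2.png")[60:230,230:430]; im=np.clip(255*(im/255.)**.5,0,255).astype(np.uint8)
cv2.imwrite("pics/t2c.png",cv2.resize(im,None,fx=3.5,fy=3.5,interpolation=cv2.INTER_CUBIC))
```

```text
(no output)
```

View pics/t2c.png

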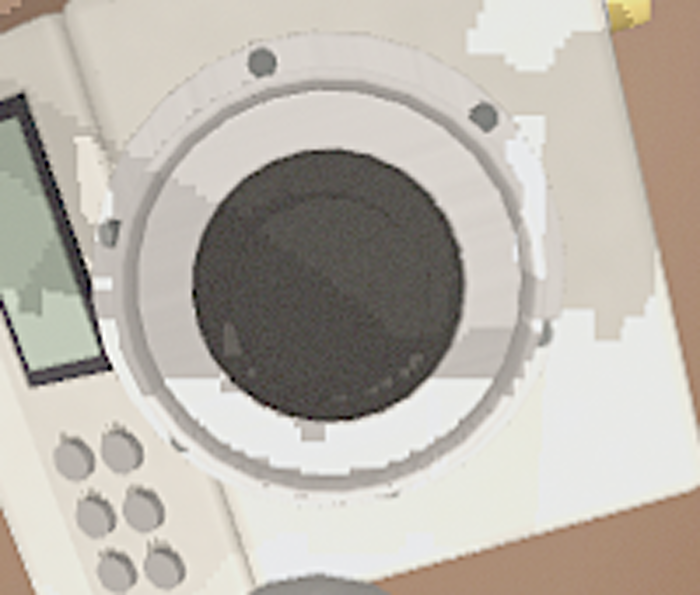

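```bash
cat >> h.py <<'E'
def circle(p,cnt,z):   # least-squares circle of contour points cast onto plane z
    P=np.array([on_z(p,q,z)[:2] for q in cnt.reshape(-1,2)])
    for _ in range(4):
        s=np.linalg.lstsq(np.c_[2*P,np.ones(len(P))],(P**2).sum(1),rcond=None)[0]
        r=np.sqrt(s[2]+s[0]**2+s[1]**2); e=np.abs(np.hypot(*(P-s[:2]).T)-r)
        if e.max()<1: break
        P=P[e<max(1,2*np.median(e))]
    return s[:2],r,len(P)
def blob(mask,box):
    m=np.zeros(mask.shape,np.uint8); x0,y0,x1,y1=box; m[y0:y1,x0:x1]=mask[y0:y1,x0:x1]
    return max(cv2.findContours(m,cv2.RETR_EXTERNAL,cv2.CHAIN_APPROX_NONE)[0],key=cv2.contourArea)
E
python3 - <<'E'
from h import *
pw=dict(viewer.camera_params("wrist"))
for f,box in (("test2.png",(275,90,375,190)),("test.png",(275,155,375,225))):
    im=cv2.imread("pics/"+f); p=dict(pw,pose=np.load("pics/"+f+".npy"))
    print(f,circle(p,blob(im.max(2)<75,box),101))
im=cv2.imread("pics/top0.png"); print("top",circle(viewer.camera_params("top"),blob(im.max(2)<75,(405,175,455,230)),101))
im=cv2.imread("pics/bell.png"); p=dict(pw,pose=np.load("pics/bell.png.npy"))
c=blob(im.max(2)<85,(295,170,355,230)); print(cv2.boundingRect(c)); print("knob",circle(p,c,106))
E
```

```text
test2.png (array([ 531.39 , -289.337]), np.float64(32.215200052590184), 219)
test.png (array([ 531.392, -288.744]), np.float64(31.741836152703044), 115)
top (array([ 531.314, -291.502]), np.float64(30.57252374895381), 54)
(308, 184, 31, 34)
knob (array([523.012,  -9.657]), np.float64(14.654635577107939), 65)
```

Run:
```python
from h import *
x,y=531.4,-289.3
env.reach([x,y,240],quat(0)); env.hold(.3); f0=env.read_state()
print(f0["tool_pos"],f0["force"])
print(env.move_l([x,y,200],rate=30,f_stop=4)); s=env.read_state(); print(s["tool_pos"],s["force"]-f0["force"],s["width"])
set_gripper(60); env.hold(.4); s=env.read_state(); print(s["tool_pos"],s["force"],s["time_s"])
env.move_l([x,y,300],rate=150)
im,p=look([x,y-30,118],300,0,"placed.png")
cv2.imwrite("pics/pl.png",cv2.resize(im[60:300,180:460],None,fx=2.5,fy=2.5)); print(env.read_state()["time_s"])
```

```text
[ 531.866 -290.213  241.154] [ 0.922  0.193 -0.23 ]
True
[ 531.338 -289.224  200.261] [-0.785 -0.491  5.961] 45.405037312284456
[ 530.718 -288.859  199.321] [0.542 0.446 0.184] 11.6583
13.0833
```

View pics/pl.png

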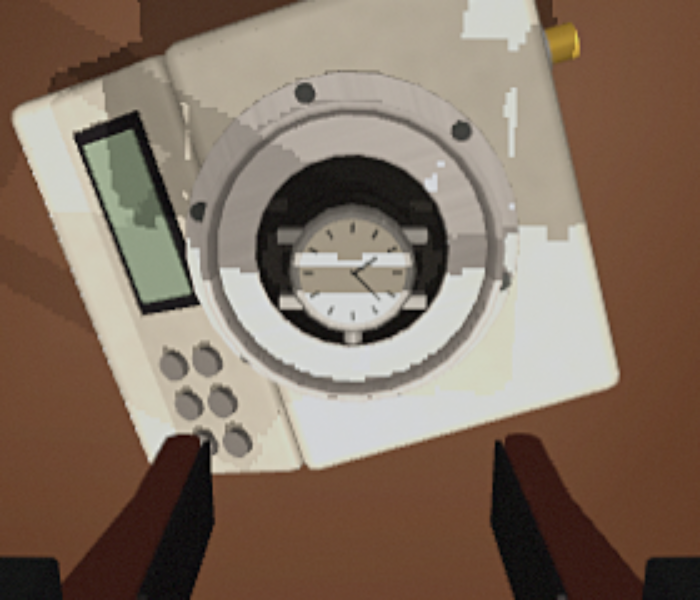

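The watch lies flat at about (352,268) in the crop, released and inside the ring hole centred at (353,250). I'll check the offset in world coordinates, then look at the bell from straight above.

Run:
```python
from h import *
pw=dict(viewer.camera_params("wrist")); p=dict(pw,pose=np.load("pics/placed.png.npy"))
print("watch",on_z(p,(320.8,167.2),129))
im,p=look([523,-39.7,106],300,0,"bell2.png")
c=blob(im.max(2)<85,(280,100,370,220)); print(cv2.boundingRect(c),"knob",circle(p,c,106),env.read_state()["time_s"])
cv2.imwrite("pics/b2.png",cv2.resize(im[60:260,200:440],None,fx=2.5,fy=2.5,interpolation=cv2.INTER_CUBIC))
```

```text
watch [ 531.819 -289.184  129.   ]
(304, 148, 32, 35) knob (array([523.145, -10.781]), np.float64(13.757183700164134), 84) 14.525
```

View pics/b2.png

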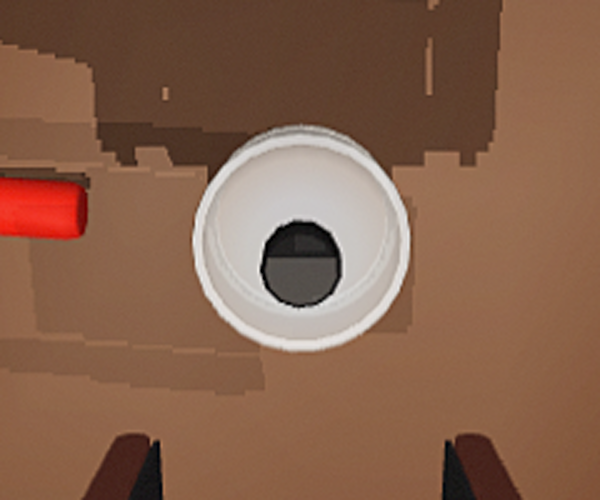

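Run:
```python
from h import *
p=dict(viewer.camera_params("wrist"),pose=np.load("pics/bell2.png.npy"))
yb=on_z(p,(319.5,182.5),106)[1]+14; x=(on_z(p,(303.5,166),106)[0]+on_z(p,(335.5,166),106)[0])/2; print("edge-based",x,yb)
y=(yb-10.78)/2; x=523.1
if abs(yb+10.78)<4:
    env.reach([x,y,200],quat(0)); print(env.move_l([x,y,164],rate=60,f_stop=8))
    set_gripper(20); s=env.read_state(); print(s["width"],s["tool_pos"],s["time_s"])
    env.move_l([x,y,340],rate=150); env.hold(.3); s=env.read_state(); print(s["width"],s["force"],s["wrist_torque"],s["tool_pos"])
    im,p=shot("wrist","held.png"); cv2.imwrite("pics/held_v.png",im)
```

```text
edge-based 522.754494733173 -11.473801996333755
False
27.131135791616494 [523.046 -11.133 164.071] 16.3833
27.714902597845 [ 0.328  0.311 -2.382] [-0.043  0.055  0.008] [523.001 -11.133 339.519]
```

View pics/held_v.png

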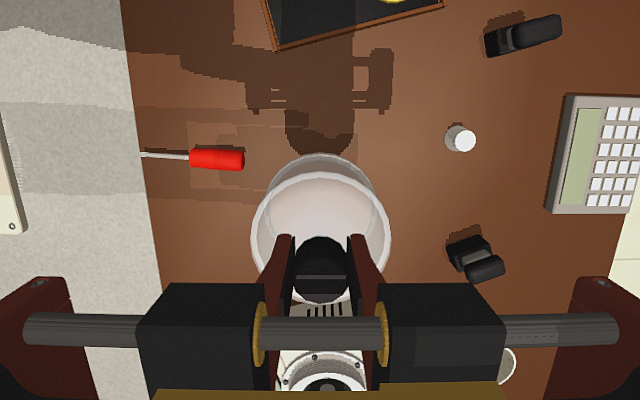

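The bell is held upright by its knob at (320,270) and clear of the desk. Next I'll carry it to the ring and lower it with a force stop.

Run:
```python
from h import *
x,y=531.4,-289.3
env.reach([x,y,340],quat(0)); env.hold(.4); s=env.read_state(); print(s["tool_pos"],s["force"])
env.move_l([x,y,284],rate=100); env.hold(.3); f0=env.read_state(); print(f0["tool_pos"],f0["force"])
hit=env.move_l([x,y,262],rate=20,f_stop=3.5); s=env.read_state(); print(hit,s["tool_pos"],s["force"]-f0["force"],s["wrist_torque"]-f0["wrist_torque"])
env.hold(.4); s=env.read_state(); print(s["tool_pos"],s["force"]-f0["force"],s["width"],s["time_s"])
cv2.imwrite("pics/seat.png",shot("wrist")[0])
cv2.imwrite("pics/seat_s.png",cv2.resize(shot("scene")[0][100:240,130:330],None,fx=3.5,fy=3.5))
```

```text
[ 531.623 -288.698  340.129] [-0.8   -0.087 -1.628]
[ 531.576 -289.388  284.592] [-0.339  0.289 -1.855]
True [ 531.122 -289.22   264.264] [-0.451  0.079  5.749] [-0.025 -0.064  0.054]
[ 531.081 -289.167  263.957] [ 1.128 -1.009  5.282] 27.059507326010205 21.8333
```

View pics/seat_s.png

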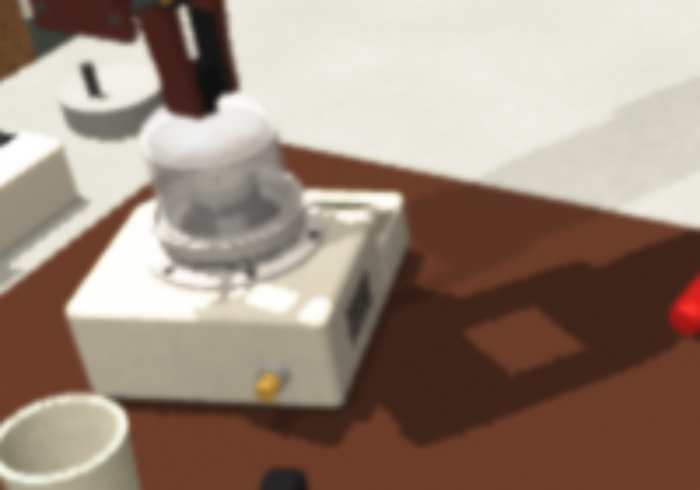

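The bell stands upright inside the ring, at about (225,215). Contact came at TCP z 264, where the seat is expected at 265. Now I'll press down to the stop.

Run:
```python
from h import *
x,y=531.1,-289.2
for z in (260,256,253):
    h=env.move_l([x,y,z],rate=15,f_stop=25); s=env.read_state(); print(z,h,s["tool_pos"],s["force"],s["width"])
h=env.move_l([x,y,246],rate=10,f_stop=12); s=env.read_state(); print(h,s["tool_pos"],s["force"])
env.hold(.6)
for _ in range(3):
    env.hold(.3); s=env.read_state(); print(s["tool_pos"],s["force"],s["width"],s["time_s"])
cv2.imwrite("pics/end.png",cv2.resize(shot("scene")[0][100:240,130:330],None,fx=3.5,fy=3.5))
```

```text
260 False [ 531.192 -289.229  259.975] [ 1.064 -1.903  5.758] 27.890947638997307
256 False [ 531.204 -289.249  256.188] [ 0.874 -1.612  7.226] 27.410407595263454
253 False [ 531.205 -289.252  253.352] [0.066 0.968 8.454] 27.196685795948298
True [ 531.332 -289.364  253.371] [-2.22   1.827  8.434]
[ 531.309 -289.325  253.517] [-3.304  1.423  9.179] 27.194187355193208 24.3167
[ 531.314 -289.318  253.52 ] [-1.795  1.962  9.626] 27.241599225478243 24.6167
[ 531.311 -289.355  253.523] [-2.026  0.278  8.402] 27.383544628075093 24.9167
```

View pics/end.png

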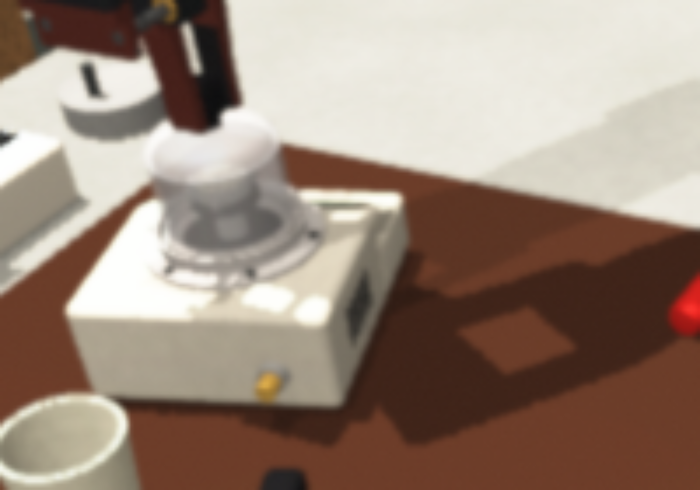

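The ring has travelled about 11 mm and the last force stop tripped early, since the force had hardly changed. I'll continue in 0.7 mm steps until the force shows the stop.

Run:
```python
from h import *
x,y,z=531.3,-289.3,253.3
while z>248.5:
    z-=.7; h=env.move_l([x,y,z],rate=8,f_stop=30); env.hold(.2)
    F=np.mean([(env.hold(.05),env.read_state()["force"])[1] for _ in range(4)],0); s=env.read_state(); print(round(z,1),h,s["tool_pos"],F,s["width"],s["time_s"])
    if F[2]>22: break
env.hold(.5); s=env.read_state(); print(s["tool_pos"],s["force"],s["wrist_torque"])
```

```text
252.6 False [ 531.089 -289.168  253.002] [-1.084 -0.104  9.471] 27.23830505284399 25.6833
251.9 False [ 531.129 -289.229  252.975] [-2.729  0.691 14.327] 27.216068719557708 26.3333
251.2 False [ 531.173 -289.251  252.912] [-4.13   1.576 19.048] 27.280070218072705 26.9833
250.5 False [ 531.22  -289.28   252.887] [-6.693  2.839 23.999] 27.63568674807374 27.6333
[ 531.22  -289.267  252.883] [-5.841  2.761 24.64 ] [ 0.369  1.073 -0.008]
```

Run:
```python
from h import *
workorder.sign_off(); s=env.read_state(); print(s["tool_pos"],s["force"],s["time_s"])
```

```text
the job is handed in; nothing more can be done
the job is handed in; nothing more can be done
```

The watch is on the tester's rest and the bell is seated over it and pressed down to the stop. I handed the job in at about 28 s of robot time, with the gripper still holding the bell. The sign-off gives no verdict, so the result rests on my own checks.

- **Watch:** I gripped it across the lugs and released it on the rest. A wrist picture put it flat, dial up and about 0.5 mm from the measured ring centre.
- **Bell in the ring:** The bell touched down at tool height 264 mm, where I expected 265 mm for the seat. The scene picture showed it upright inside the ring's lip.
- **Pressing:** The tool came down about 11.3 mm from first contact and then stayed at 252.9 mm while the force rose from 9 to 24 N. That means the ring is on its stop, well under the 80 N limit, and the steady tool height showed no sign of the knob slipping.

**Discrepancies:**
- One force stop tripped early during the press, before the force had really changed, so I finished in 0.7 mm steps.
- The 11.3 mm of tool travel is 0.7 mm short of the ring's full 12 mm. I put that down to flex in the arm and error in reading the moment of contact.
- At the end there was a sideways force of about 6 N.
- I did not measure the other objects again at the end, but no planned move went near them.

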